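# Slide the round bottle home into its bay

## Robot

A 7-joint arm with a two-finger parallel gripper is mounted at the origin on a cart in front of the work surface, level with it; the furniture and walls round the work are solid. World frame = base frame: x ahead of the robot, y to its left, z up, the work surface at z = 0. Lengths are in m, angles in rad, forces in N, time in s.
With the tool pointing down it reaches from about 0.4 to 0.85 m from the base axis. Payload 10.4 kg.
Tool frame: the origin (TCP) lies midway between the tips of the shut fingers; the grasp point (between the pads) lies 19 mm behind it; z points along the fingers, y is the direction in which the jaws open and shut (so a half turn about z gives the same grasp; the last joint's range is limited). The gripper opens to 85 mm and grips with 20 to 120 N. Pads are 22 mm wide; open, the fingers measure 114 mm over their backs; the gripper's body (76 mm by 85 mm) begins 54 mm behind the grasp point. The pads swing forward as they close: fully open they stand 13 mm farther back than shut.
Start: joints at [1.313, 0.332, -0.065, 1.46, 0.022, 1.35, -0.088], TCP at [0.145, -0.608, 0.231] pointing down, gripper open.
Joint ranges: [-2.6, 2.6], [-0.5, 2.12], [-1.47, 1.34], [0.16, 2.42], [-1.27, 4.41], [0.06, 2.06], [-2.6, 2.6]. Speed limits (rad/s): [2.22, 2.22, 2.79, 2.79, 3.14, 3.14, 3.14].

## Interface

Orientations are given as a unit quaternion [x, y, z, w].
In Python, from workcell import manip, camera, camera_info, workorder, nets gives the robot as it stands.
- The arm moves only by the tool apply_moves, never from a script. Its argument "commands" is a list of rows, each a list of 5 numbers: the shift along the tool's x, y, z in m, then the turn about the tool's z in degrees, then the gripper command: -1 is fully open, 1 is shut, values between are in proportion. A call has 1 to 5 rows; each row shifts and turns the pose as measured when the row begins, along the tool's axes as they then stand; what a row does not reach is not made up. A row lasts 1/12 s, in which the tool goes at most 41.7 mm and 7.16 degrees, less where a joint would pass 70% of its speed; a pose out of reach is approached as far as the arm can. A call is refused whole if a number of a shift passes 0.0417 or a number of a turn 7.16, either way. A call with a gripper value outside its range is refused whole. The fingers move at their own pace and stop on an object; "squeeze" is the grip in N (left out, the last holds). Time passes only in rows, so rows that do not move let the fingers close. It gives the time, the measured TCP pose, the force and the opening at its end, in the units of the state.
- manip.get_obs(): the state, without advancing time (a new reading comes with each control period).
- camera(name): name is "scene" or "side" or "wrist"; returns (picture, depth): 420x560x3 uint8, red, green, blue; 420x560 float32, m along the optical axis (not along the pixel's ray), 0 where there is no reading.
- camera_info(name): a dict with "camera_matrix" (3x3 intrinsics, pixels), "xyz" and "rotation" of the camera in the world; the wrist camera has in their place "T_tool_cam" (4x4, takes a point from camera to tool coordinates, whose origin is the TCP and whose axes are the flange's). Camera axes: x right, y down, z forward; pixel columns grow to the right and rows downward; lengths in m; the calibration is good to about 2 mm. A picture is of the moment at which its call begins: read the wrist's pose just before it. camera_info takes no time and is no camera call.
- workorder.hand_in(): hands the job in, once; it reports no verdict.
Trained networks look in the newest picture that a camera, given by its name, has taken for a name from the list of things; names that differ only in an ending like _2 or _b are one class to them, and where a whole thing is asked for, a point or a joint stands for the part that bears it (a point fixed in the world has none). Each returns a list of dicts, best first, with "conf" (0 to 1); they miss things now and then, are a little off and sometimes report something else, mostly with a low value. They report only what shows in the picture. A call takes as long as a camera call.
- nets.look_for(camera, thing): "rect" ([left, top, width, height] in pixels, round what is visible of it).
- nets.place_of(camera, thing): "xy" ([column, row] in pixels: a listed point, or the origin of a listed thing).
The state is a dict: "clock": time; "joint_pos": joint angles; "joint_velocities": joint speeds; "tau": joint torques, N m; "position": TCP position; "ee_rot": TCP orientation; "ft_force": force on the tool from outside, world axes, zero at the start; "torque": the same for the moment, N m; "grip_width": opening from 0.0 (shut) to 1.0 (fully open).
Only numpy, scipy, OpenCV 4.12 (cv2) and the standard library are available. Lean on these libraries where they do the work, as an engineer would, in place of code of your own. Each camera call takes 0.05 s, during which the arm holds its last target. There are 200 camera calls.

## Task

Two tall bottles stand at the front of the worktop, one to the left and one to the right of the wooden bottle bay. Push the round one, the shorter of the two, in through the bay's open front until it stands all the way back against the rear wall, gently and low on its body so that it slides upright: do not tip, lift or pinch it. Leave the square bottle, the mug, the spice jar and the tin where they are (the things in the far left corner have no part in this).

Things in the scene. Friction and masses are not known exactly. Their poses are not given: they have to be found in the camera images.
- round_bottle: The bottle to push: round clear glass, 62 mm in diameter, 236 mm tall, narrowing to a neck with a green cap; 0.3 to 0.5 kg, loose, upright. Origin: centre of its underside; z up. Pushed higher than about 40 mm it may tip; near the foot it slides. It slips sideways off a single narrow pusher, less so off two fingertips set apart
- bay: Wooden bottle bay fixed to the worktop: a low U of three 12 mm walls, no floor. Inside 100 mm wide (y -50 to 50), 80 mm deep (x -40 to 40); side walls 40 mm high, rear wall 55 mm; front ends reach x = -46. Origin: on the worktop at the centre of the inside; x points from the open front to the rear wall, z up. A bottle touching the rear wall has its axis at x = +9 mm in this frame
- square_bottle: the other tall bottle, to be left alone: square body 61 mm wide, 268 mm tall, gold-coloured cap; loose. Origin: centre of its underside
- mug: White mug near the bay, left of it, 84 mm across and 89 mm high, 115 mm with its handle, loose, to be left alone. Origin: on the worktop under the middle of mug and handle; the handle points along its -y
- spice_jar: spice jar with a screw lid, 45 mm in diameter, 106 mm high, loose, to be left alone. Origin: centre of its underside
- tin: flat food tin, 86 mm in diameter, 40 mm high, loose, behind the bay, to be left alone. Origin: centre of its underside. Above this back part of the worktop hangs a wall cabinet: underside 0.5 m above the worktop, front at about x = 0.6 in the world, door knobs to 0.58; keep the arm out of it

How it is judged:
By the outcome, as a careful person would: the job done as asked, in the order asked, and still so for the second after the job is handed in, with the robot touching nothing.
It also fails if it takes over 64 s, if anything falls off the work surface, if the arm or the gripper's body presses on something with over 40 N, if the wrist force passes 120 N, or if a joint passes its speed limit or range.

## Working session

There is one attempt and no reset: what is moved stays moved. The work goes in short steps, Python scripts to look and compute and a tool call to move; the robot and the scene stay as the last step left them, time stands still between calls to the robot, and variables do not carry over. Pictures are saved under pics/ and viewed, about 8 in all and at most 12, crops included, and the job is handed in when it is done.

Besides the shell and the picture viewer there is one more tool, called after ">>>" as a command line: name --pt "numbers of a row" for each row, then --argument value for the rest. apply_moves: Moves the arm, as the interface text tells. Its arguments: {"type":"object","properties":{"commands":{"type":"array","items":{"type":"array","items":{"type":"number"}}},"squeeze":{"type":"number"}},"required":["commands"]}

```bash
ls; mkdir -p pics; cat > h.py <<'E'
import numpy as np, cv2
from scipy.spatial.transform import Rotation as R
from workcell import manip, camera, camera_info, workorder, nets
def world(name,uv,depth=None,z=None):
    i=camera_info(name);K=np.array(i['camera_matrix']);r=np.array(i['rotation'])
    r = r if r.shape==(3,3) else R.from_quat(r).as_matrix()
    d=r@np.linalg.inv(K)@np.array([uv[0],uv[1],1.]);o=np.array(i['xyz'])
    return o+d*(depth if z is None else (z-o[2])/d[2])
E
python3 - <<'E'
from h import *
s=manip.get_obs();print(s)
for c in ['scene','side']:
    p,d=camera(c);cv2.imwrite(f'pics/{c}0.png',p[...,::-1]);np.savez(f'{c}0.npz',p=p,d=d);i=camera_info(c);print(c,i)
    for t in ['round_bottle','bay','square_bottle','mug','spice_jar','tin']:
        a=nets.place_of(c,t)[:2]
        print(t,[(np.round(x['xy'],1),round(x['conf'],2),np.round(world(c,x['xy'],z=0),3)) for x in a])
E
```

```text
pics
{'clock': 0.0, 'joint_pos': array([ 1.31341868,  0.33287539, -0.06468448,  1.46088341,  0.02161066,
        1.34988518, -0.08849922]), 'joint_velocities': array([-7.16279685e-04,  2.89129925e-04, -1.31077345e-04, -1.24067891e-03,
        1.79790162e-03, -1.59469224e-04,  4.50355593e-05]), 'tau': array([ 5.35343970e-04, -6.25445938e+01,  4.95422271e-02, -3.91600156e+01,
        1.62740622e-02,  1.00633103e-02,  2.32782054e-05]), 'position': array([ 0.14529578, -0.60752274,  0.23054134]), 'ee_rot': array([ 9.93117131e-01,  1.17123461e-01, -1.16819749e-04, -6.67672330e-04]), 'ft_force': array([0.46274749, 0.51572642, 0.82846231]), 'torque': array([ 0.00731896, -0.0369554 , -0.01448466]), 'grip_width': 0.9979844336021373}
scene {'camera_matrix': array([[438.30401461,   0.        , 281.38239462],
       [  0.        , 438.30401461, 209.22651592],
       [  0.        ,   0.        ,   1.        ]]), 'xyz': array([-0.04196204,  0.68029393,  0.75488639]), 'rotation': array([-0.35780467,  0.8252017 , -0.40127562,  0.17319308])}
round_bottle [(array([247.7, 313.1]), 0.92, array([0.445, 0.
[... 341 characters left out ...]
7.69223865,   0.        , 276.40752162],
       [  0.        , 387.69223865, 210.75464843],
       [  0.        ,   0.        ,   1.        ]]), 'xyz': array([ 0.66180852, -0.6782405 ,  0.68136113]), 'rotation': array([ 0.91163391,  0.03158048, -0.0233768 , -0.40912079])}
round_bottle []
bay [(array([280. , 233.4]), 0.7, array([0.607, 0.002, 0.   ]))]
square_bottle [(array([216.3, 284.8]), 0.64, array([ 0.479, -0.165,  0.   ]))]
mug [(array([302.3, 162.1]), 0.68, array([0.654, 0.315, 0.   ]))]
spice_jar [(array([291.7, 292.1]), 0.61, array([ 0.644, -0.174,  0.   ]))]
tin [(array([301.8, 163. ]), 0.72, array([0.652, 0.31 , 0.   ])), (array([334.9, 217.9]), 0.56, array([0.745, 0.067, 0.   ]))]
```

View pics/scene0.png

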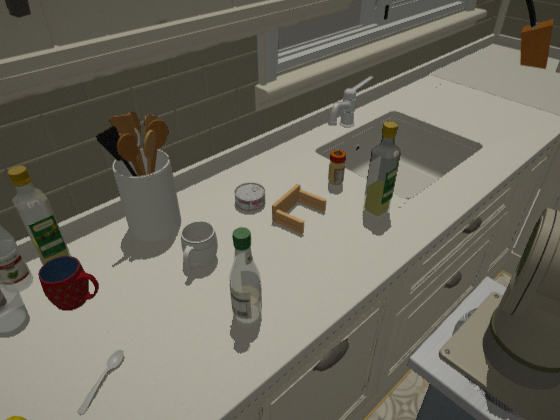

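View pics/side0.png

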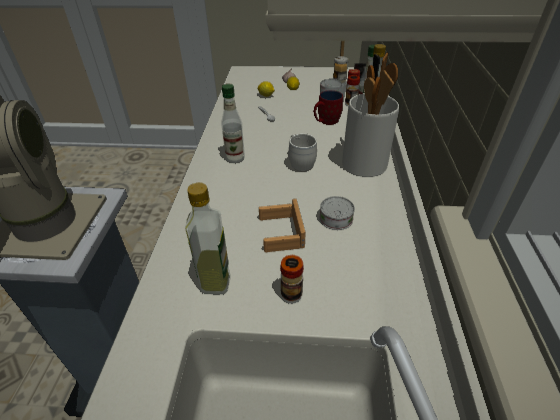

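The scene view shows the round bottle (green cap), its foot at about (246,318), and the mug at (199,247). The bay is at (300,208) with its opening toward the robot, and the square bottle's foot is at (378,210). The side view agrees: round bottle foot (233,160), bay (283,228), jar (291,290), tin (337,213). Next I'll refine the bay and bottle poses from depth.

```bash
cat > m.py <<'E'
from h import *
def cloud(c,f):
    z=np.load(f);d=z['d'];v,u=np.mgrid[:420,:560];i=camera_info(c);K=np.array(i['camera_matrix']);r=R.from_quat(i['rotation']).as_matrix()
    q=np.stack([(u-K[0,2])/K[0,0]*d,(v-K[1,2])/K[1,1]*d,d],-1)@r.T+np.array(i['xyz'])
    q[d==0]=np.nan
    return q,z['p']
if __name__=='__main__':
  for c in ['scene','side']:
    q,p=cloud(c,c+'0.npz');X,Y,Z=q[...,0],q[...,1],q[...,2]
    hs=cv2.cvtColor(p,cv2.COLOR_RGB2HSV)
    # table height near bay
    t=(abs(X-.5)<.04)&(abs(Y)<.06)&(abs(Z)<.03);print(c,'table z',np.nanmedian(Z[t]))
    for nm,z0,z1 in [('side tops',.034,.043),('rear top',.049,.06)]:
        m=(abs(X-.6)<.1)&(abs(Y)<.11)&(Z>z0)&(Z<z1)&(hs[...,1]>70)&(hs[...,0]<25)
        pts=q[m][:,:2].astype(np.float32)
        print(nm,m.sum(),pts.min(0),pts.max(0))
        if nm=='rear top': print(cv2.minAreaRect(pts),pts.mean(0))
        else:
            for s in (pts[:,1]>0,pts[:,1]<0): print(cv2.minAreaRect(pts[s]),pts[s].mean(0))
    for nm,(x,y) in dict(rb=(.445,.322),sq=(.478,-.165),mug=(.65,.315),jar=(.644,-.174),tin=(.748,.065)).items():
        m=(abs(X-x)<.075)&(abs(Y-y)<.075)&(Z>.012)&(Z<.3);
        if m.sum(): print(nm,m.sum(),np.percentile(q[m],[2,50,98],axis=0).round(3).tolist())
    # round cap
    m=(abs(X-.445)<.08)&(abs(Y-.322)<.08)&(Z>.2)&(Z<.26)
    if m.sum(): print('cap',m.sum(),np.percentile(q[m],[2,50,98],axis=0).round(3).tolist())
    m=(abs(Y-.3)<.2)&(abs(Z)<.01)&(X<.6); print('edge x',np.percentile(X[m],.5))
E
python3 m.py
```

```text
scene table z -0.0016043242600066732
side tops 288 [ 0.5456568  -0.06201398] [0.69938457 0.07869693]
((0.6221963167190552, 0.06493107974529266), (0.09519468247890472, 0.12461170554161072), 62.73457717895508) [0.60188156 0.055883  ]
((0.6168378591537476, -0.04305780678987503), (0.09386751055717468, 0.040698274970054626), 33.0654296875) [ 0.6157591  -0.04343971]
rear top 137 [ 0.6291581  -0.04366491] [0.6647857 0.0759969]
((0.6460441946983337, 0.0154668428003788), (0.014282597228884697, 0.12362232059240341), 12.763747215270996) [0.64479274 0.01870047]
rb 2359 [[0.41, 0.308, 0.017], [0.424, 0.339, 0.128], [0.452, 0.357, 0.235]]
sq 2248 [[0.443, -0.18, 0.018], [0.46, -0.139, 0.142], [0.498, -0.131, 0.266]]
mug 1445 [[0.609, 0.26, 0.018], [0.626, 0.303, 0.06], [0.689, 0.358, 0.087]]
jar 506 [[0.617, -0.197, 0.015], [0.629, -0.168, 0.069], [0.656, -0.159, 0.106]]
tin 651 [[0.701, 0.026, 0.014], [0.735, 0.071, 0.035], [0.783, 0.107, 0.039]]
cap 386 [[0.423, 0.314, 0.202], [0.432, 0.332, 0.231], [0.453, 0.343, 0.236]]
edge x -0.04721305251974385
side table z 0.00013160465484279849
side tops 
[... 316 characters left out ...]
2]
rear top 178 [ 0.63292813 -0.04726603] [0.66818017 0.07242607]
((0.650428295135498, 0.013263646513223648), (0.011826218105852604, 0.12301692366600037), 12.004960060119629) [0.6508835  0.00772959]
rb 1250 [[0.418, 0.295, 0.017], [0.447, 0.307, 0.12], [0.472, 0.329, 0.236]]
sq 3311 [[0.451, -0.193, 0.018], [0.484, -0.188, 0.159], [0.507, -0.149, 0.268]]
mug 886 [[0.615, 0.255, 0.015], [0.653, 0.27, 0.063], [0.691, 0.337, 0.089]]
jar 942 [[0.623, -0.205, 0.016], [0.644, -0.198, 0.081], [0.665, -0.166, 0.108]]
tin 874 [[0.707, 0.022, 0.014], [0.746, 0.054, 0.037], [0.785, 0.105, 0.041]]
cap 182 [[0.429, 0.309, 0.201], [0.445, 0.315, 0.225], [0.458, 0.337, 0.237]]
edge x -0.0022583871717842662
```

The bay sits at about (0.603, 0.004) with a yaw of about 12°. The round bottle is at about (0.441, 0.325).

The tool stays vertical, so the gripper body would hit the tall bottle before a fingertip pair could reach its foot. I'll push with the flat back of the leading finger instead: fully open, it stands 57 mm out from the tool axis, beyond the body. This takes two legs:
1. Push along -y to the front of the bay.
2. Push along the bay axis until the bottle meets the rear wall.

I'll lift and move over there first.

>>> apply_moves --pt "0 0 -0.036 0 -1" --pt "0 0 -0.036 0 -1" --pt "0.02 -0.016 -0.03 0 -1" --pt "0.032 -0.025 0 0 -1" --pt "0.032 -0.025 0 0 -1"

```text
clock: 1.12
position: [0.2056, -0.5262, 0.3343]
ee_rot: [0.994, 0.11, -0.002, -0.003]
ft_force: [1.2, -0.2, -0.7]
grip_width: 0.997
```

>>> apply_moves --pt "0.032 -0.026 0 0 -1" --pt "0.032 -0.026 0 0 -1" --pt "0.032 -0.026 0 0 -1" --pt "0.032 -0.026 0 0 -1" --pt "0.032 -0.026 0 0 -1"

```text
clock: 1.53
position: [0.3346, -0.3607, 0.3367]
ee_rot: [0.994, 0.109, -0.001, 0.001]
ft_force: [1.8, -0.7, 0.1]
grip_width: 1.003
```

>>> apply_moves --pt "0.0235 -0.0276 0 0 -1" --pt "0.0235 -0.0276 0 0 -1" --pt "0.0235 -0.0276 0 0 -1" --pt "0.0235 -0.0276 0 0 -1" --pt "0.0235 -0.0276 0 0 -1"

```text
clock: 1.95
position: [0.4234, -0.1907, 0.3373]
ee_rot: [0.994, 0.11, -0.0, 0.002]
ft_force: [0.8, 0.0, -0.1]
grip_width: 0.997
```

>>> apply_moves --pt "0.0097 -0.0388 0 0 -1" --pt "0.0097 -0.0388 0 0 -1" --pt "0.0097 -0.0388 0 0 -1" --pt "0.0097 -0.0388 0 0 -1" --pt "0.0097 -0.0388 0 0 -1"

```text
clock: 2.37
position: [0.4292, 0.0174, 0.3365]
ee_rot: [0.994, 0.11, 0.001, 0.003]
ft_force: [1.4, -0.6, 0.2]
grip_width: 0.999
```

>>> apply_moves --pt "0.0097 -0.0388 0 0 -1" --pt "0.0097 -0.0388 0 0 -1" --pt "0.0097 -0.0388 0 0 -1" --pt "0.0097 -0.0388 0 0 -1" --pt "0.0097 -0.0388 0 0 -1"

```text
clock: 2.78
position: [0.4317, 0.2256, 0.3374]
ee_rot: [0.994, 0.109, 0.004, 0.005]
ft_force: [0.6, -0.8, -0.1]
grip_width: 0.998
```

>>> apply_moves --pt "0.0065 -0.037 0 0 -1" --pt "0.0065 -0.037 0 0 -1" --pt "0.0065 -0.037 0 0 -1" --pt "0.0065 -0.037 0 0 -1" --pt "0.0065 -0.037 0 3.5 -1"

```text
clock: 3.2
position: [0.4241, 0.422, 0.3365]
ee_rot: [0.997, 0.075, 0.007, 0.004]
ft_force: [1.0, -0.7, 1.0]
grip_width: 1.004
```

>>> apply_moves --pt "0.005 -0.028 0 0 -1" --pt "0 0 0 0 -1"

```text
clock: 3.37
position: [0.4205, 0.4587, 0.3339]
ee_rot: [0.997, 0.077, 0.004, 0.003]
ft_force: [-0.6, 0.4, 0.2]
grip_width: 0.999
```

```bash
cat > st.py <<'E'
from h import *
import sys
def st():
    s=manip.get_obs();r=R.from_quat(s['ee_rot']).as_matrix()
    print('t',round(s['clock'],2),'pos',s['position'].round(4),'tool x',r[:,0].round(3),'y',r[:,1].round(3),'ang_y',np.degrees(np.arctan2(r[1,1],r[0,1])).round(1),'z',r[:,2].round(3),'F',s['ft_force'].round(1),'j7',s['joint_pos'][[0,6]].round(2))
    return s,r
E
python3 - <<'E'
from st import *
st()
p,d=camera('scene');p2,d2=camera('side')
np.savez('s1.npz',p=p,d=d);np.savez('s2.npz',p=p2,d=d2)
a=np.hstack([p[40:400,100:400],p2[20:380,130:430]])
cv2.imwrite('pics/b.png',a[...,::-1])
E
```

```text
t 3.37 pos [0.4205 0.4587 0.3339] tool x [0.988 0.154 0.008] y [ 0.154 -0.988  0.008] ang_y -81.1 z [ 0.009 -0.006 -1.   ] F [-0.6  0.4  0.2] j7 [-0.21 -2.57]
```

View pics/b.png

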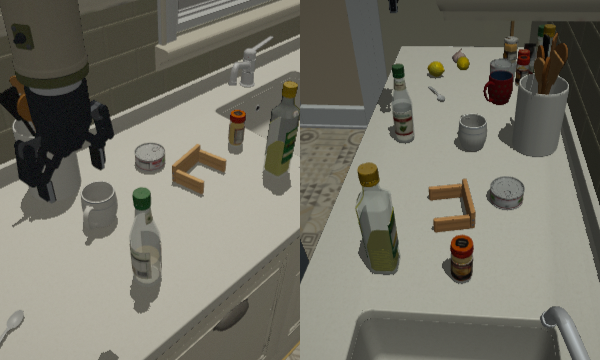

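In the left crop the gripper hangs behind and left of the bottle, clear of the mug. Nothing has been disturbed. Joint 7 is at -2.57, close to its limit, so I'll use the half-turned orientation. First I'll read the fingers' outer profile from depth.

```bash
python3 - <<'E'
from m import *
from st import st
s,r=st()
for c,f in [('scene','s1.npz')]:
    q,p=cloud(c,f);t=(q-s['position'])@r
    m=(abs(t[...,0])<.09)&(abs(t[...,1])<.1)&(t[...,2]<.04)&(t[...,2]>-.2)
    T=t[m];print(m.sum())
    for z in np.arange(-.2,.03,.01):
        k=T[(T[:,2]>=z)&(T[:,2]<z+.01)]
        if len(k)>3: print(round(z,3),len(k),np.percentile(k[:,1],[1,99]).round(3),np.percentile(k[:,0],[1,99]).round(3))
E
```

```text
t 3.47 pos [0.4224 0.4549 0.3348] tool x [0.989 0.151 0.009] y [ 0.151 -0.989  0.009] ang_y -81.3 z [ 0.011 -0.008 -1.   ] F [ 0.2  0.3 -0.8] j7 [-0.21 -2.57]
7449
-0.2 601 [-0.047  0.024] [-0.045  0.014]
-0.19 198 [-0.047  0.018] [-0.045  0.009]
-0.18 616 [-0.041  0.025] [-0.039  0.017]
-0.17 465 [-0.042  0.02 ] [-0.04   0.009]
-0.16 452 [-0.042  0.019] [-0.04  0.01]
-0.15 435 [-0.042  0.02 ] [-0.04  0.01]
-0.14 417 [-0.042  0.02 ] [-0.04   0.011]
-0.13 173 [-0.042  0.014] [-0.039  0.008]
-0.12 544 [-0.072  0.061] [-0.015  0.01 ]
-0.11 696 [-0.074  0.063] [-0.022  0.007]
-0.1 526 [-0.075  0.064] [-0.022  0.008]
-0.09 502 [-0.076  0.066] [-0.02   0.014]
-0.08 567 [-0.077  0.066] [-0.02   0.012]
-0.07 495 [-0.078  0.068] [-0.017  0.01 ]
-0.06 173 [-0.077  0.065] [-0.016  0.006]
-0.05 159 [-0.06  0.05] [-0.014  0.009]
-0.04 178 [-0.061  0.051] [-0.014  0.008]
-0.03 160 [-0.061  0.052] [-0.014  0.008]
-0.02 92 [-0.058  0.05 ] [-0.014  0.008]
```

>>> apply_moves --pt "0 0 0 -7 -1" --pt "0 0 0 -7 -1" --pt "0 0 0 -7 -1" --pt "0 0 0 -7 -1" --pt "0 0 0 -7 -1"

```text
clock: 3.88
position: [0.4267, 0.4482, 0.3369]
ee_rot: [0.927, 0.376, 0.006, 0.008]
ft_force: [-0.5, -0.4, 0.3]
grip_width: 0.996
```

>>> apply_moves --pt "0 0 0 -7 -1" --pt "0 0 0 -7 -1" --pt "0 0 0 -7 -1" --pt "0 0 0 -7 -1" --pt "0 0 0 -7 -1"

```text
clock: 4.3
position: [0.4334, 0.4383, 0.3398]
ee_rot: [0.766, 0.642, 0.005, 0.014]
ft_force: [-0.2, -0.4, -0.6]
grip_width: 0.997
```

>>> apply_moves --pt "0 0 0 -7 -1" --pt "0 0 0 -7 -1" --pt "0 0 0 -7 -1" --pt "0 0 0 -7 -1" --pt "0 0 0 -7 -1"

```text
clock: 4.72
position: [0.4401, 0.4282, 0.3426]
ee_rot: [0.532, 0.847, 0.001, 0.019]
ft_force: [0.7, 0.3, -1.1]
grip_width: 1.002
```

>>> apply_moves --pt "0 0 0 -7 -1" --pt "0 0 0 -7 -1" --pt "0 0 0 -7 -1" --pt "0 0 0 -7 -1" --pt "0 0 0 -7 -1"

```text
clock: 5.13
position: [0.4467, 0.4181, 0.3451]
ee_rot: [0.245, 0.969, -0.006, 0.023]
ft_force: [0.7, 0.2, -0.2]
grip_width: 1.0
```

>>> apply_moves --pt "0 0 0 -7 -1" --pt "0 0 0 -7 -1" --pt "0 0 0 -7 -1" --pt "0 0 0 -7 -1" --pt "0 0 0 -7 -1"

```text
clock: 5.55
position: [0.453, 0.4079, 0.3475]
ee_rot: [-0.064, 0.998, -0.016, 0.024]
ft_force: [0.0, -0.3, -0.2]
grip_width: 0.998
```

The depth profile shows the knuckles stand about 15 mm proud of the fingertips, starting about 44 mm above the tips. A strictly vertical tool would therefore touch the bottle too high. I need the tool tilted so the tips lead toward (+x, -y), which covers both pushes.

A row keeps the measured orientation. Stretching the arm toward its reach limit in open space, to the front right, should therefore tilt the tool outward. I'll test that there.

>>> apply_moves --pt "0.0052 -0.039 0 0 -1" --pt "0.0052 -0.039 0 0 -1" --pt "0.0052 -0.039 0 0 -1" --pt "0.0052 -0.039 0 0 -1" --pt "0.0052 -0.039 0 0 -1"

```text
clock: 5.97
position: [0.4517, 0.2271, 0.3502]
ee_rot: [-0.073, 0.997, -0.017, 0.022]
ft_force: [0.6, -1.0, 2.5]
grip_width: 1.001
```

>>> apply_moves --pt "0.0052 -0.039 0 0 -1" --pt "0.0052 -0.039 0 0 -1" --pt "0.0052 -0.039 0 0 -1" --pt "0.0052 -0.039 0 0 -1" --pt "0.0052 -0.039 0 0 -1"

```text
clock: 6.38
position: [0.4521, 0.0589, 0.3567]
ee_rot: [-0.068, 0.997, -0.023, 0.022]
ft_force: [1.1, 0.4, -0.9]
grip_width: 0.998
```

```bash
python3 -c "
from st import *
s,r=st();print(s['joint_pos'].round(2))"
```

```text
t 6.38 pos [0.4521 0.0589 0.3567] tool x [-0.99  -0.136 -0.04 ] y [-0.134  0.99  -0.048] ang_y 97.7 z [ 0.046 -0.042 -0.998] F [ 1.1  0.4 -0.9] j7 [1.12 1.63]
[ 1.12 -0.18 -1.2   1.65 -0.12  1.52  1.63]
```

>>> apply_moves --pt "0.005 -0.036 -0.015 0 -1" --pt "0.005 -0.036 -0.015 0 -1" --pt "0.005 -0.036 -0.015 0 -1" --pt "0.005 -0.036 -0.015 0 -1" --pt "0.005 -0.036 -0.015 0 -1"

```text
clock: 6.8
position: [0.4391, -0.1309, 0.4408]
ee_rot: [-0.057, 0.998, -0.032, 0.02]
ft_force: [-0.0, 0.4, 0.4]
grip_width: 0.999
```

>>> apply_moves --pt "0.005 -0.03 -0.028 0 -1" --pt "0.005 -0.03 -0.028 0 -1" --pt "0.005 -0.03 -0.028 0 -1" --pt "0.005 -0.03 -0.028 0 -1" --pt "0.005 -0.03 -0.028 0 -1"

```text
clock: 7.22
position: [0.415, -0.2779, 0.5867]
ee_rot: [-0.046, 0.998, -0.037, 0.017]
ft_force: [1.1, 0.6, 1.9]
grip_width: 1.004
```

>>> apply_moves --pt "0 0 -0.041 0 -1" --pt "0 0 -0.041 0 -1" --pt "0 0 -0.041 0 -1" --pt "0 0 -0.041 0 -1" --pt "0 0 -0.041 0 -1"

```text
clock: 7.63
position: [0.4203, -0.2873, 0.5911]
ee_rot: [-0.044, 0.999, -0.029, 0.001]
ft_force: [0.7, -0.4, -0.4]
grip_width: 1.001
```

```bash
python3 -c "
from st import *
s,r=st();print(s['joint_pos'].round(2))"
```

```text
t 7.63 pos [ 0.4203 -0.2873  0.5911] tool x [-0.996 -0.087  0.   ] y [-0.087  0.995 -0.058] ang_y 95.0 z [ 0.005 -0.057 -0.998] F [ 0.7 -0.4 -0.4] j7 [0.54 2.15]
[ 0.54  0.14 -0.08  0.94  0.07  2.03  2.15]
```

>>> apply_moves --pt "0 -0.032 -0.025 0 -1" --pt "0 -0.032 -0.025 0 -1" --pt "0 -0.032 -0.025 0 -1" --pt "0 -0.032 -0.025 0 -1" --pt "0 -0.032 -0.025 0 -1"

```text
clock: 8.05
position: [0.413, -0.3836, 0.6165]
ee_rot: [-0.039, 0.998, -0.039, 0.023]
ft_force: [0.4, 0.3, 1.1]
grip_width: 1.005
```

>>> apply_moves --pt "0 -0.032 -0.025 0 -1" --pt "0 -0.032 -0.025 0 -1" --pt "0 -0.032 -0.025 0 -1" --pt "0 -0.032 -0.025 0 -1" --pt "0 -0.032 -0.025 0 -1"

```text
clock: 8.47
position: [0.3768, -0.5059, 0.6566]
ee_rot: [-0.033, 0.993, -0.093, 0.065]
ft_force: [0.5, -0.4, 0.2]
grip_width: 1.003
```

```bash
python3 -c "
from st import *
s,r=st();print(s['joint_pos'].round(2))"
```

```text
t 8.47 pos [ 0.3768 -0.5059  0.6566] tool x [-0.989 -0.077 -0.123] y [-0.052  0.981 -0.188] ang_y 93.1 z [ 0.135 -0.18  -0.974] F [ 0.5 -0.4  0.2] j7 [0.7  2.56]
[ 0.7   0.43  0.4   0.45 -0.22  2.06  2.56]
```

Stretching works: the tool is now tilted 13° toward (+x, -y). I'll turn it to relieve joint 7, then carry on.

>>> apply_moves --pt "0 0 0 7 -0.2" --pt "0 0 0 7 -0.2" --pt "0 0 0 7 -0.2" --pt "0 0 0 7 -0.2" --pt "0 0 0 7 -0.2"

```text
clock: 8.88
position: [0.3595, -0.5158, 0.6607]
ee_rot: [0.278, 0.954, -0.072, 0.092]
ft_force: [0.4, 0.2, -0.1]
grip_width: 0.6
```

>>> apply_moves --pt "0 0 0 7 -0.2" --pt "0 0 0 7 -0.2" --pt "0 0 0 7 -0.2" --pt "0 0 0 7 -0.2" --pt "0 0 0 7 -0.2"

```text
clock: 9.3
position: [0.3459, -0.5199, 0.6649]
ee_rot: [0.557, 0.822, -0.041, 0.112]
ft_force: [0.6, 0.7, -1.1]
grip_width: 0.602
```

```bash
python3 -c "
from st import *
s,r=st();print(s['joint_pos'].round(2),s['grip_width'])
print(r.T@np.array([.012,-.028,.028]))"
```

```text
t 9.3 pos [ 0.3459 -0.5199  0.6649] tool x [-0.355  0.906 -0.229] y [0.925 0.376 0.058] ang_y 22.1 z [ 0.138 -0.192 -0.972] F [ 0.6  0.7 -1.1] j7 [0.74 1.36]
[ 0.74  0.42  0.44  0.45 -0.24  2.06  1.36] 0.6021985837906025
[-0.03605912  0.00217281 -0.02017471]
```

>>> apply_moves --pt "-0.025 0.02 -0.018 0 0.2" --pt "-0.025 0.02 -0.018 0 0.2" --pt "-0.025 0.02 -0.018 0 0.2" --pt "-0.025 0.02 -0.018 0 0.2" --pt "-0.025 0.02 -0.018 0 0.2"

```text
clock: 9.72
position: [0.4178, -0.5356, 0.6944]
ee_rot: [0.563, 0.806, -0.061, 0.174]
ft_force: [-0.3, -0.4, 0.3]
grip_width: 0.398
```

```bash
python3 -c "
from st import *
s,r=st();print(s['joint_pos'].round(2),s['grip_width'])
"
```

```text
t 9.72 pos [ 0.4178 -0.5356  0.6944] tool x [-0.306  0.885 -0.35 ] y [0.928 0.359 0.097] ang_y 21.2 z [ 0.212 -0.295 -0.932] F [-0.3 -0.4  0.3] j7 [0.74 1.25]
[ 0.74  0.57  0.62  0.16 -0.48  2.06  1.25] 0.39801217330980104
```

>>> apply_moves --pt "0.006 0.0105 -0.037 0 0.2" --pt "0.006 0.0105 -0.037 0 0.2" --pt "0.006 0.0105 -0.037 0 0.2" --pt "0.006 0.0105 -0.037 0 0.2" --pt "0.006 0.0105 -0.037 0 0.2"

```text
clock: 10.13
position: [0.3878, -0.4196, 0.7729]
ee_rot: [0.565, 0.795, -0.072, 0.21]
ft_force: [1.5, 1.2, 0.5]
grip_width: 0.4
```

```bash
python3 -c "
from st import *
s,r=st();print(s['joint_pos'].round(2),s['grip_width'])
"
```

```text
t 10.13 pos [ 0.3878 -0.4196  0.7729] tool x [-0.273  0.868 -0.415] y [0.929 0.35  0.122] ang_y 20.7 z [ 0.252 -0.352 -0.902] F [1.5 1.2 0.5] j7 [0.44 1.18]
[ 0.44  0.32  0.64  0.36 -0.24  2.06  1.18] 0.40011695328808955
```

>>> apply_moves --pt "0.0194 0.024 -0.027 0 0.2" --pt "0.0194 0.024 -0.027 0 0.2" --pt "0.0194 0.024 -0.027 0 0.2" --pt "0.0194 0.024 -0.027 0 0.2" --pt "0.0194 0.024 -0.027 0 0.2"

```text
clock: 10.55
position: [0.4058, -0.303, 0.8038]
ee_rot: [0.566, 0.787, -0.076, 0.235]
ft_force: [1.1, 1.2, 0.2]
grip_width: 0.401
```

```bash
python3 -c "
from st import *
s,r=st();print(s['joint_pos'].round(2),s['grip_width'])
"
```

```text
t 10.55 pos [ 0.4058 -0.303   0.8038] tool x [-0.25   0.855 -0.455] y [0.926 0.349 0.146] ang_y 20.6 z [ 0.284 -0.385 -0.878] F [1.1 1.2 0.2] j7 [-0.22  1.04]
[-0.22  0.21  1.09  0.48 -0.15  2.06  1.04] 0.4011690510139594
```

The tilt is now about 28°. That gives about 25° of lead along the first push and about 18° along world +x, which is enough. Now I'll turn 7° and go back, descending, to behind the round bottle.

>>> apply_moves --pt "0 0 0 7 0.2" --pt "0.0385 0.0052 0.0037 0 0.2" --pt "0.0385 0.0052 0.0037 0 0.2" --pt "0.0385 0.0052 0.0037 0 0.2" --pt "0.0385 0.0052 0.0037 0 0.2"

```text
clock: 10.97
position: [0.3916, -0.253, 0.7834]
ee_rot: [0.627, 0.742, -0.053, 0.233]
ft_force: [-0.3, -2.9, -1.0]
grip_width: 0.397
```

>>> apply_moves --pt "0.0385 0.0052 0.0037 0 0.2" --pt "0.0385 0.0052 0.0037 0 0.2" --pt "0.0385 0.0052 0.0037 0 0.2" --pt "0.0385 0.0052 0.0037 0 0.2" --pt "0.0385 0.0052 0.0037 0 0.2"

```text
clock: 11.38
position: [0.3933, -0.106, 0.7042]
ee_rot: [0.632, 0.738, -0.046, 0.232]
ft_force: [1.2, 0.1, 1.1]
grip_width: 0.402
```

```bash
cat >> st.py <<'E'
def to(*t,n=1):
    s,r=st();d=r.T@(np.array(t)-s['position']);print('j',s['joint_pos'].round(2),'w',s['grip_width'].round(2));print('shift',d.round(4),'per row',(d/n).round(4),'n min',np.linalg.norm(d)/.0417)
E
python3 -c "
from st import *
to(.43,.42,.34,n=10)
"
```

```text
t 11.38 pos [ 0.3933 -0.106   0.7042] tool x [-0.094  0.911 -0.401] y [0.954 0.198 0.225] ang_y 11.7 z [ 0.284 -0.361 -0.888] F [1.2 0.1 1.1] j7 [-0.7   0.11]Traceback (most recent call last):
  File "<string>", line 3, in <module>
    to(.43,.42,.34,n=10)
    ~~^^^^^^^^^^^^^^^^^^
  File "st.py", line 8, in to
    s,r=st();d=r.T@(np.array(t)-s['position']);print('j',s['joint_pos'].round(2),'w',s['grip_width'].round(2));print('shift',d.round(4),'per row',(d/n).round(4),'n min',np.linalg.norm(d)/.0417)
                                                                                     ^^^^^^^^^^^^^^^^^^^^^
AttributeError: 'float' object has no attribute 'round'
```

>>> apply_moves --pt "0.0385 0.0036 0.009 0 0.2" --pt "0.0385 0.0036 0.009 0 0.2" --pt "0.0385 0.0036 0.009 0 0.2" --pt "0.0385 0.0036 0.009 0 0.2" --pt "0.0385 0.0036 0.009 0 0.2"

```text
clock: 11.8
position: [0.3992, 0.054, 0.5891]
ee_rot: [0.638, 0.733, -0.042, 0.233]
ft_force: [1.8, -0.2, 0.1]
grip_width: 0.397
```

>>> apply_moves --pt "0.0385 0.0036 0.009 0 0.2" --pt "0.0385 0.0036 0.009 0 0.2" --pt "0.0385 0.0036 0.009 0 0.2" --pt "0.0385 0.0036 0.009 0 0.2" --pt "0.0385 0.0036 0.009 0 0.2"

```text
clock: 12.22
position: [0.4134, 0.214, 0.4746]
ee_rot: [0.644, 0.728, -0.04, 0.232]
ft_force: [1.1, 0.2, 0.5]
grip_width: 0.398
```

```bash
sed -i "s/s\['grip_width'\].round(2)/s['grip_width']/" st.py
python3 -c "
from st import *
to(.43,.43,.32,n=10)
"
```

```text
t 12.22 pos [0.4134 0.214  0.4746] tool x [-0.063  0.919 -0.389] y [0.956 0.167 0.24 ] ang_y 9.9 z [ 0.285 -0.357 -0.889] F [1.1 0.2 0.5] j7 [-0.86 -0.7 ]
j [-0.86 -0.05 -0.05  1.47  0.47  1.81 -0.7 ] w 0.3983512022505224
shift [0.2576 0.015  0.0651] per row [0.0258 0.0015 0.0065] n min 6.381690455090916
```

>>> apply_moves --pt "0.037 0.002 0.0095 0 0.2" --pt "0.037 0.002 0.0095 0 0.2" --pt "0.037 0.002 0.0095 0 0.2" --pt "0.037 0.002 0.0095 0 0.2" --pt "0.037 0.002 0.0095 0 0.2"

```text
clock: 12.63
position: [0.4286, 0.366, 0.3602]
ee_rot: [0.65, 0.723, -0.04, 0.23]
ft_force: [0.6, -0.1, 1.1]
grip_width: 0.399
```

>>> apply_moves --pt "0.037 0.002 0.0095 0 0.2" --pt "0.037 0.002 0.0095 0 0.2" --pt "0 0 0 -5 0.2" --pt "0 0 0 0 0.2"

```text
clock: 12.97
position: [0.4366, 0.4278, 0.307]
ee_rot: [0.619, 0.75, -0.055, 0.227]
ft_force: [-0.0, 0.2, 0.9]
grip_width: 0.399
```

```bash
python3 -c "
from st import *
to(.429,.412,.018,n=10)
p,d=camera('scene');np.savez('s3.npz',p=p,d=d);cv2.imwrite('pics/c.png',cv2.resize(p[60:400,60:400],None,fx=1.7,fy=1.7)[...,::-1])
"
```

```text
t 12.97 pos [0.4366 0.4278 0.307 ] tool x [-0.132  0.903 -0.408] y [0.953 0.229 0.198] ang_y 13.5 z [ 0.272 -0.363 -0.891] F [-0.   0.2  0.9] j7 [-0.98 -0.93]
j [-0.98  0.38 -0.14  1.32  0.47  1.66 -0.93] w 0.3991868392366842
shift [ 0.1047 -0.0682  0.2612] per row [ 0.0105 -0.0068  0.0261] n min 6.9426885526550866
```

View pics/c.png

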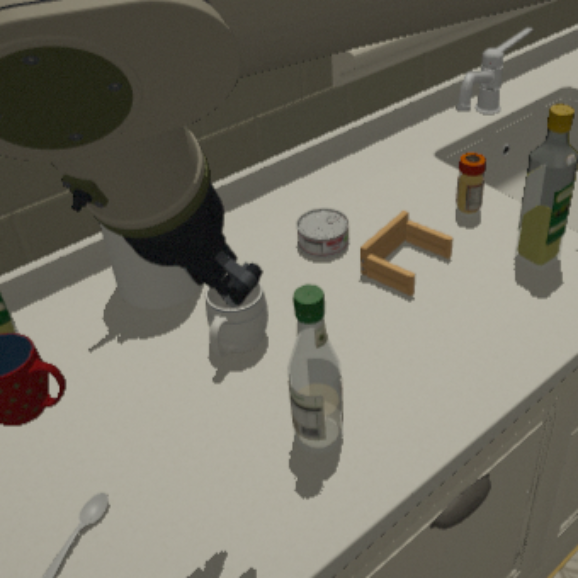

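The bottle stands undisturbed and the gripper is behind it, well clear, with its tips leading toward (+x, -y). Descending now.

>>> apply_moves --pt "0.0135 -0.0088 0.0335 0 0.2" --pt "0.0135 -0.0088 0.0335 0 0.2" --pt "0.0135 -0.0088 0.0335 0 0.2" --pt "0.0135 -0.0088 0.0335 0 0.2" --pt "0.0135 -0.0088 0.0335 0 0.2"

```text
clock: 13.43
position: [0.4404, 0.416, 0.1314]
ee_rot: [0.633, 0.739, -0.041, 0.225]
ft_force: [0.7, 0.7, -0.3]
grip_width: 0.399
```

```bash
python3 -c "
from st import *
to(.429,.412,.022,n=5)
"
```

```text
t 13.43 pos [0.4404 0.416  0.1314] tool x [-0.097  0.918 -0.385] y [0.955 0.195 0.224] ang_y 11.5 z [ 0.28  -0.346 -0.895] F [ 0.7  0.7 -0.3] j7 [-0.97 -1.11]
j [-0.97  0.46 -0.13  1.58  0.49  1.33 -1.11] w 0.399387175781289
shift [ 0.0395 -0.0361  0.0961] per row [ 0.0079 -0.0072  0.0192] n min 2.6388530638921694
```

>>> apply_moves --pt "0.008 -0.0085 0.0195 0 0.2" --pt "0.008 -0.0085 0.0195 0 0.2" --pt "0.008 -0.0085 0.0195 0 0.2" --pt "0.008 -0.0085 0.0195 -2 0.2" --pt "0.004 -0.0085 0.0095 0 0.2"

```text
clock: 13.85
position: [0.4264, 0.4004, 0.0288]
ee_rot: [0.631, 0.741, -0.043, 0.224]
ft_force: [-0.3, -0.9, -0.6]
grip_width: 0.401
```

```bash
cat > bot.py <<'E'
from m import *
from st import *
def bottle(x,y,tag,cams=('scene','side')):
    # fit axis of cap / upper body / lower body from both depth clouds
    for c in cams:
        p,d=camera(c);np.savez(tag+c+'.npz',p=p,d=d)
        q,_=cloud(c,tag+c+'.npz');X,Y,Z=[q[...,k] for k in range(3)]
        cp=np.array(camera_info(c)['xyz'])
        for n,a,b,r in [('cap',.215,.234,.013),('body',.04,.1,.031)]:
            m=(abs(X-x)<.06)&(abs(Y-y)<.06)&(Z>a)&(Z<b)
            if n=='cap':
                h=cv2.cvtColor(p,cv2.COLOR_RGB2HSV); m&=(h[...,0]>50)&(h[...,0]<85)&(h[...,1]>80)
            if m.sum()<10: print(c,n,'few');continue
            P=q[m][:,:2]
            from scipy.optimize import least_squares
            o=least_squares(lambda v:np.hypot(*(P-v).T)-r,[x,y],loss='soft_l1',f_scale=.003)
            print(c,n,m.sum(),o.x.round(4),'res',np.sqrt(np.mean(o.fun**2)).round(4))
E
python3 -c "
from bot import *
to(.429,.412,.018,n=1);bottle(.441,.325,'d')
p=np.load('dscene.npz')['p'];cv2.imwrite('pics/d.png',cv2.resize(p[170:370,120:320],None,fx=2.8,fy=2.8)[...,::-1])
"
```

```text
t 13.85 pos [0.4264 0.4004 0.0288] tool x [-0.102  0.916 -0.387] y [0.955 0.2   0.22 ] ang_y 11.8 z [ 0.279 -0.347 -0.896] F [-0.3 -0.9 -0.6] j7 [-0.98 -1.21]
j [-0.98  0.55 -0.13  1.7   0.53  1.16 -1.21] w 0.40105409205163406
shift [0.0145 0.0024 0.0064] per row [0.0145 0.0024 0.0064] n min 0.38509288015195614
scene cap few
scene body 583 [0.441  0.3268] res 0.0009
side cap 76 [0.4427 0.3228] res 0.0017
side body 353 [0.4422 0.3274] res 0.0015
```

View pics/d.png

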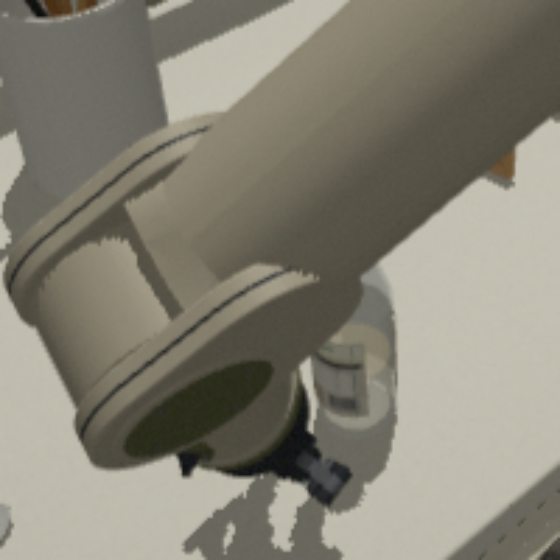

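The gripper tips are low behind the bottle, but the arm hides most of it from this camera. I'll check the clearance to the bottle's neck in the side view.

```bash
python3 -c "
from bot import *
p=np.load('dside.npz')['p'];cv2.imwrite('pics/e.png',cv2.resize(p[40:240,130:380],None,fx=2.8,fy=2.8)[...,::-1])
q,_=cloud('side','dside.npz')
m=(q[...,2]>.04)&(q[...,2]<.3)&(q[...,0]>.2)&(q[...,0]<.55)&(q[...,1]>.2)&(q[...,1]<.55)&(np.hypot(q[...,0]-.4415,q[...,1]-.327)>.036)
P=q[m];r=np.hypot(P[:,0]-.4415,P[:,1]-.327)
for z in np.arange(.04,.3,.03):
  k=(P[:,2]>=z)&(P[:,2]<z+.03)
  if k.sum()>5: i=np.argsort(r[k])[2];print(z.round(2),r[k][i].round(3),P[k][i].round(3))
"
```

```text
0.04 0.085 [0.394 0.397 0.046]
0.07 0.09 [0.456 0.416 0.087]
0.1 0.096 [0.45  0.422 0.104]
0.13 0.097 [0.397 0.413 0.158]
0.16 0.095 [0.403 0.414 0.161]
0.19 0.11 [0.404 0.43  0.195]
0.22 0.12 [0.389 0.435 0.229]
0.25 0.136 [0.378 0.448 0.26 ]
0.28 0.149 [0.37  0.458 0.282]
```

View pics/e.png

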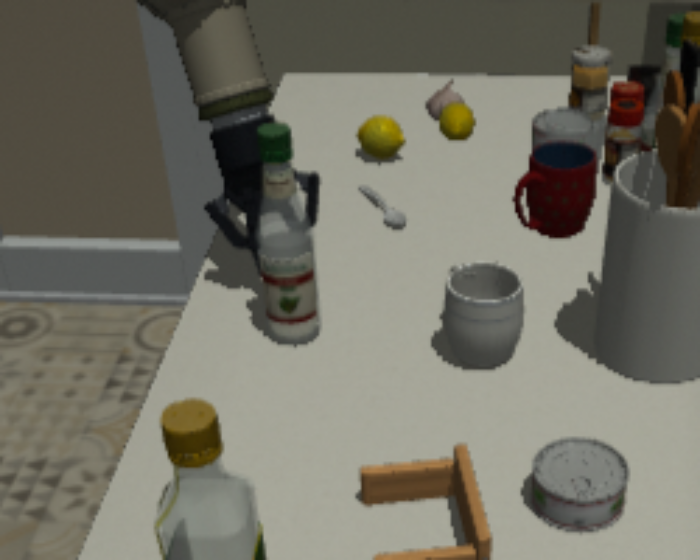

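The side view shows the tool leaning well back from the bottle, with the tips leading and the neck clear by more than 80 mm. The two cameras agree that the bottle is at (0.4415, 0.327). I'll line up, lower a little, then push gently.

>>> apply_moves --pt "-0.004 0.001 0.008 -3 0.2" --pt "-0.004 0.001 0.008 0 0.2" --pt "0 0 0 0 0.2"

```text
clock: 14.2
position: [0.4351, 0.3893, 0.0234]
ee_rot: [0.614, 0.756, -0.045, 0.223]
ft_force: [0.5, 0.0, 0.4]
grip_width: 0.401
```

```bash
python3 -c "
from st import *
to(.495-.158*.037,-.008+.987*.037,.018,n=40)
"
```

```text
t 14.2 pos [0.4351 0.3893 0.0234] tool x [-0.146  0.908 -0.393] y [0.948 0.241 0.205] ang_y 14.3 z [ 0.281 -0.343 -0.896] F [0.5 0.  0.4] j7 [-0.96 -1.16]
j [-0.96  0.54 -0.13  1.72  0.55  1.13 -1.16] w 0.40071710823564227
shift [-0.3334 -0.0368  0.1437] per row [-0.0083 -0.0009  0.0036] n min 8.750179215820145
```

>>> apply_moves --pt "-0.008 -0.001 0.0036 0 0.2" --pt "-0.008 -0.001 0.0036 0 0.2" --pt "-0.008 -0.001 0.0036 0 0.2" --pt "-0.008 -0.001 0.0036 0 0.2" --pt "-0.008 -0.001 0.0036 0 0.2"

```text
clock: 14.62
position: [0.4427, 0.3456, 0.0259]
ee_rot: [0.617, 0.754, -0.041, 0.222]
ft_force: [-0.9, 1.1, 0.0]
grip_width: 0.397
```

```bash
python3 -c "
from bot import *
to(.495-.158*.037,-.008+.987*.037,.018,n=40)
bottle(.443,.32,'f',('side',))
"
```

```text
t 14.62 pos [0.4427 0.3456 0.0259] tool x [-0.139  0.912 -0.385] y [0.948 0.235 0.213] ang_y 13.9 z [ 0.285 -0.336 -0.898] F [-0.9  1.1  0. ] j7 [-0.91 -1.14]
j [-0.91  0.48 -0.11  1.81  0.56  1.08 -1.14] w 0.3973185726026343
shift [-0.2927 -0.0322  0.1268] per row [-0.0073 -0.0008  0.0032] n min 7.68818352462131
side cap 74 [0.4497 0.3094] res 0.0017
side body 443 [0.4472 0.3138] res 0.0133
```

>>> apply_moves --pt "-0.008 -0.001 0.0048 0 0.2" --pt "-0.008 -0.001 0.0048 0 0.2" --pt "-0.008 -0.001 0.0048 0 0.2" --pt "-0.008 -0.001 0.0048 0 0.2" --pt "-0.008 -0.001 0.0048 0 0.2"

```text
clock: 15.08
position: [0.4519, 0.3005, 0.0206]
ee_rot: [0.617, 0.755, -0.036, 0.221]
ft_force: [0.2, 4.0, 4.6]
grip_width: 0.402
```

```bash
python3 -c "
from bot import *
to(.495-.158*.037,-.008+.987*.037,.018,n=35)
bottle(.455,.275,'f',('side',))
"
```

```text
t 15.08 pos [0.4519 0.3005 0.0206] tool x [-0.142  0.915 -0.378] y [0.947 0.237 0.218] ang_y 14.1 z [ 0.29  -0.327 -0.899] F [0.2 4.  4.6] j7 [-0.87 -1.12]
j [-0.87  0.43 -0.1   1.9   0.58  1.01 -1.12] w 0.40191742011001447
shift [-0.2531 -0.0298  0.1021] per row [-0.0072 -0.0009  0.0029] n min 6.584152182412705
side cap 78 [0.461  0.2445] res 0.0052
side body 482 [0.4573 0.2701] res 0.0132
```

```bash
python3 -c "
from bot import *
s,r=st()
p,d=camera('side');np.savez('g.npz',p=p,d=d)
a=[np.load('fside.npz')['p'],p]
cv2.imwrite('pics/g.png',np.hstack([cv2.resize(p[60:210,160:290],None,fx=3,fy=3) for p in a])[...,::-1])
q,_=cloud('side','g.npz');X,Y,Z=[q[...,k] for k in range(3)];h=cv2.cvtColor(p,cv2.COLOR_RGB2HSV)
m=(Z>.17)&(Z<.26)&(abs(X-.455)<.05)&(Y>.18)&(Y<.33);
for z in np.arange(.17,.25,.01):
  k=m&(Z>=z)&(Z<z+.01)
  if k.sum(): print(z.round(2),k.sum(),q[k].mean(0).round(4))
"
```

```text
t 15.13 pos [0.4523 0.2977 0.0202] tool x [-0.14   0.914 -0.381] y [0.947 0.235 0.218] ang_y 14.0 z [ 0.289 -0.33  -0.899] F [0.3 0.  2.1] j7 [-0.87 -1.11]
0.17 83 [0.4435 0.2805 0.1749]
0.18 79 [0.4409 0.2833 0.1849]
0.19 64 [0.449  0.2728 0.1943]
0.2 44 [0.4459 0.2766 0.2053]
0.21 60 [0.4462 0.2759 0.2145]
0.22 52 [0.4603 0.2552 0.225 ]
0.23 77 [0.4608 0.259  0.2355]
```

View pics/g.png

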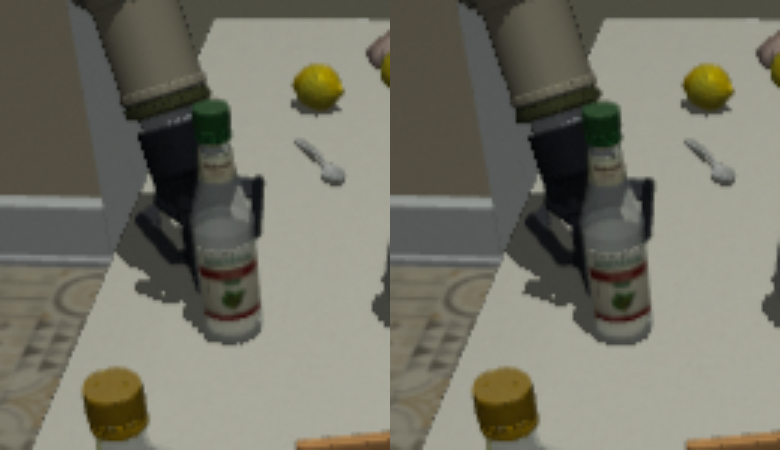

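The bottle rocked by a degree or so at the last stroke and has settled upright again. I'll push lower and slower.

>>> apply_moves --pt "0.001 0 0.0026 0 0.2" --pt "0.001 0 0.0026 0 0.2" --pt "-0.003 -0.0006 0.0034 0 0.2" --pt "-0.004 -0.0006 0.0028 0 0.2" --pt "-0.0045 -0.0006 0.0022 0 0.2"

```text
clock: 15.6
position: [0.4549, 0.2866, 0.0097]
ee_rot: [0.616, 0.755, -0.037, 0.221]
ft_force: [-1.3, 4.2, 4.6]
grip_width: 0.402
```

```bash
cat >> bot.py <<'E'
def tilt(c,x,y,tag):
    # lean from picture: project expected upright cap offset vs seen cap blob; returns cap centre at z=.225
    p,d=camera(c);np.savez(tag+'.npz',p=p,d=d);h=cv2.cvtColor(p,cv2.COLOR_RGB2HSV)
    q,_=cloud(c,tag+'.npz')
    g=(h[...,0]>45)&(h[...,0]<90)&(h[...,1]>90)&(abs(q[...,0]-x)<.08)&(abs(q[...,1]-y)<.08)&(q[...,2]>.19)
    v,u=np.nonzero(g)
    print(c,'cap px',g.sum(),u.mean().round(1),v.mean().round(1),'axis at z=.223',world(c,(u.mean(),v.mean()),z=.223).round(4)[:2] if g.sum() else '', 'top z',np.nanpercentile(q[g][:,2],98).round(4))
    from scipy.optimize import least_squares
    for a,b in [(.035,.06),(.06,.09),(.09,.115)]:
        m=(abs(q[...,0]-x)<.05)&(abs(q[...,1]-y)<.05)&(q[...,2]>a)&(q[...,2]<b)&(h[...,2]>95)
        P=q[m][:,:2]
        if len(P)<20: continue
        o=least_squares(lambda w:np.hypot(*(P-w).T)-.031,[x,y],loss='soft_l1',f_scale=.002);print(' body',a,b,len(P),o.x.round(4),np.median(abs(o.fun)).round(4))
E
python3 -c "
from bot import *
to(.495-.158*.037,-.008+.987*.037,.014,n=50)
tilt('side',.462,.255,'k')
"
```

```text
t 15.6 pos [0.4549 0.2866 0.0097] tool x [-0.142  0.914 -0.379] y [0.947 0.237 0.217] ang_y 14.1 z [ 0.288 -0.328 -0.9  ] F [-1.3  4.2  4.6] j7 [-0.85 -1.11]
j [-0.85  0.43 -0.09  1.92  0.59  0.98 -1.11] w 0.4019231155726033
shift [-0.2425 -0.0279  0.0907] per row [-0.0048 -0.0006  0.0018] n min 6.2448762693023925
side cap px 163 230.0 102.9 axis at z=.223 [0.4614 0.25  ] top z 0.2375
 body 0.09 0.115 36 [0.4612 0.2549] 0.0013
```

>>> apply_moves --pt "-0.0053 -0.0003 0.0012 0 0.2" --pt "-0.0053 -0.0003 0.0014 0 0.2" --pt "-0.0053 -0.0003 0.0016 0 0.2" --pt "-0.0053 -0.0003 0.0016 0 0.2" --pt "-0.0053 -0.0003 0.0016 0 0.2"

```text
clock: 16.07
position: [0.4587, 0.2534, 0.0113]
ee_rot: [0.617, 0.754, -0.04, 0.221]
ft_force: [0.0, 0.9, -1.1]
grip_width: 0.397
```

```bash
python3 -c "
from bot import *
to(.495-.158*.037,-.008+.987*.037,.012,n=45)
tilt('side',.466,.23,'k')
"
```

```text
t 16.07 pos [0.4587 0.2534 0.0113] tool x [-0.141  0.913 -0.384] y [0.948 0.236 0.212] ang_y 14.0 z [ 0.284 -0.334 -0.899] F [ 0.   0.9 -1.1] j7 [-0.82 -1.08]
j [-0.82  0.4  -0.07  1.97  0.6   0.95 -1.08] w 0.3969922422101822
shift [-0.2098 -0.0239  0.0831] per row [-0.0047 -0.0005  0.0018] n min 5.442053209302334
side cap px 163 229.3 109.2 axis at z=.223 [0.4654 0.2153] top z 0.238
 body 0.09 0.115 40 [0.4659 0.2213] 0.0008
```

Smooth: the force is about 1 N, the bottle is upright and tracks the tips. Continuing.

>>> apply_moves --pt "-0.0055 -0.0005 0.0018 0 0.2" --pt "-0.0055 -0.0005 0.0018 0 0.2" --pt "-0.0055 -0.0005 0.0018 0 0.2" --pt "-0.0055 -0.0005 0.0018 0 0.2" --pt "-0.0055 -0.0005 0.0018 0 0.2"

```text
clock: 16.53
position: [0.4633, 0.2209, 0.0136]
ee_rot: [0.617, 0.754, -0.04, 0.222]
ft_force: [-0.1, 2.2, -1.8]
grip_width: 0.401
```

>>> apply_moves --pt "-0.0055 -0.0005 0.0018 0 0.2" --pt "-0.0055 -0.0005 0.0018 0 0.2" --pt "-0.0055 -0.0005 0.0018 0 0.2" --pt "-0.0055 -0.0005 0.0018 0 0.2" --pt "-0.0055 -0.0005 0.0018 0 0.2"

```text
clock: 16.95
position: [0.4677, 0.1887, 0.0158]
ee_rot: [0.617, 0.754, -0.041, 0.222]
ft_force: [0.3, 1.9, -0.7]
grip_width: 0.399
```

```bash
python3 -c "
from bot import *
to(.495-.158*.037,-.008+.987*.037,.012,n=25)
tilt('side',.477,.155,'k')
"
```

```text
t 16.95 pos [0.4677 0.1887 0.0158] tool x [-0.14   0.913 -0.384] y [0.949 0.235 0.212] ang_y 13.9 z [ 0.284 -0.335 -0.899] F [ 0.3  1.9 -0.7] j7 [-0.75 -1.01]
j [-0.75  0.33 -0.04  2.07  0.62  0.89 -1.01] w 0.39928761066237384
shift [-0.1477 -0.0181  0.0632] per row [-0.0059 -0.0007  0.0025] n min 3.8771584754320996
side cap px 179 228.8 123.9 axis at z=.223 [0.477  0.1404] top z 0.2385
 body 0.09 0.115 42 [0.4756 0.1522] 0.0008
```

>>> apply_moves --pt "-0.004 -0.0004 0.0027 0 0.2" --pt "-0.004 -0.0004 0.0027 0 0.2" --pt "-0.004 -0.0004 0.0025 0 0.2" --pt "-0.004 -0.0004 0.0022 0 0.2" --pt "-0.004 -0.0004 0.002 0 0.2"

```text
clock: 17.42
position: [0.4737, 0.1657, 0.0133]
ee_rot: [0.617, 0.754, -0.038, 0.222]
ft_force: [-1.1, 3.9, 4.5]
grip_width: 0.404
```

>>> apply_moves --pt "-0.0048 -0.0004 0.0019 0 0.2" --pt "-0.0048 -0.0004 0.0019 0 0.2" --pt "-0.0048 -0.0004 0.0019 0 0.2" --pt "-0.0048 -0.0004 0.0019 0 0.2" --pt "-0.0048 -0.0004 0.0019 0 0.2"

```text
clock: 17.83
position: [0.4784, 0.1377, 0.0134]
ee_rot: [0.617, 0.754, -0.038, 0.222]
ft_force: [-0.1, 3.1, 1.5]
grip_width: 0.401
```

```bash
python3 -c "
from bot import *
to(.495-.158*.037,-.008+.987*.037,.012,n=25)
tilt('side',.483,.095,'k');tilt('scene',.483,.095,'ks')
"
```

```text
t 17.83 pos [0.4784 0.1377 0.0134] tool x [-0.141  0.914 -0.381] y [0.947 0.236 0.216] ang_y 14.0 z [ 0.287 -0.331 -0.899] F [-0.1  3.1  1.5] j7 [-0.68 -0.95]
j [-0.68  0.29 -0.    2.13  0.64  0.82 -0.95] w 0.40135109332760227
shift [-0.1007 -0.0159  0.0405] per row [-0.004  -0.0006  0.0016] n min 2.6307469400450705
side cap px 199 229.5 132.4 axis at z=.223 [0.4853 0.1012] top z 0.2373
 body 0.06 0.09 28 [0.485  0.1058] 0.0006
 body 0.09 0.115 65 [0.4852 0.1063] 0.0007
scene cap px 0 nan nan axis at z=.223  top z nan
 body 0.035 0.06 24 [0.4842 0.1047] 0.0004
 body 0.06 0.09 30 [0.4841 0.104 ] 0.0003bot.py:24: RuntimeWarning: Mean of empty slice.
  print(c,'cap px',g.sum(),u.mean().round(1),v.mean().round(1),'axis at z=.223',world(c,(u.mean(),v.mean()),z=.223).round(4)[:2] if g.sum() else '', 'top z',np.nanpercentile(q[g][:,2],98).round(4))
  ret = ret.dtype.type(ret / rcount)
  return np.nanmean(a, axis, out=out, keepdims=keepdims)
```

>>> apply_moves --pt "-0.0048 -0.0009 0.0018 0 0.2" --pt "-0.0048 -0.0009 0.0018 0 0.2" --pt "-0.0048 -0.0009 0.0018 0 0.2" --pt "-0.0048 -0.0009 0.0018 0 0.2" --pt "-0.0048 -0.0009 0.0018 0 0.2"

```text
clock: 18.35
position: [0.48, 0.1095, 0.0133]
ee_rot: [0.617, 0.754, -0.038, 0.222]
ft_force: [0.2, 2.2, -0.2]
grip_width: 0.399
```

>>> apply_moves --pt "-0.0048 -0.0009 0.0018 0 0.2" --pt "-0.0048 -0.0009 0.0018 0 0.2" --pt "-0.0048 -0.0009 0.0018 0 0.2" --pt "-0.0048 -0.0009 0.0018 0 0.2" --pt "-0.0048 -0.0009 0.0018 0 0.2"

```text
clock: 18.77
position: [0.4816, 0.0802, 0.0133]
ee_rot: [0.617, 0.754, -0.039, 0.222]
ft_force: [-0.1, 2.2, 0.4]
grip_width: 0.398
```

```bash
python3 -W ignore -c "
from bot import *
to(.489,.025,.012,n=10)
tilt('side',.489,.049,'k');tilt('scene',.489,.049,'ks')
"
```

```text
t 18.77 pos [0.4816 0.0802 0.0133] tool x [-0.141  0.913 -0.382] y [0.948 0.236 0.215] ang_y 14.0 z [ 0.287 -0.332 -0.899] F [-0.1  2.2  0.4] j7 [-0.61 -0.88]
j [-0.61  0.24  0.04  2.19  0.67  0.76 -0.88] w 0.39798430118217504
shift [-0.051  -0.0063  0.0216] per row [-0.0051 -0.0006  0.0022] n min 1.3370204722312204
side cap px 212 226.7 146.0 axis at z=.223 [0.4889 0.0431] top z 0.2374
 body 0.06 0.09 32 [0.4885 0.0483] 0.0004
 body 0.09 0.115 73 [0.489  0.0491] 0.0008
scene cap px 0 nan nan axis at z=.223  top z nan
```

>>> apply_moves --pt "-0.0048 -0.0006 0.0019 0 0.2" --pt "-0.0048 -0.0006 0.0019 0 0.2" --pt "-0.0048 -0.0006 0.0019 0 0.2" --pt "-0.0048 -0.0006 0.0019 0 0.2" --pt "-0.0048 -0.0006 0.0019 0 0.2"

```text
clock: 19.28
position: [0.4849, 0.0528, 0.0131]
ee_rot: [0.617, 0.754, -0.039, 0.221]
ft_force: [-1.1, 1.9, 1.1]
grip_width: 0.402
```

>>> apply_moves --pt "-0.0048 -0.0006 0.0019 0 0.2" --pt "-0.0048 -0.0006 0.0019 0 0.2" --pt "-0.004 -0.0005 0.0015 0 0.2" --pt "-0.003 -0.0004 0.0011 0 0.2" --pt "0 0 0 0 0.2"

```text
clock: 19.7
position: [0.4871, 0.0312, 0.0132]
ee_rot: [0.617, 0.754, -0.039, 0.222]
ft_force: [0.3, 2.1, -0.4]
grip_width: 0.404
```

```bash
python3 -W ignore -c "
from bot import *
to(.489,.09,.012,n=1)
tilt('side',.492,-.003,'k');tilt('scene',.492,-.003,'ks')
"
```

```text
t 19.7 pos [0.4871 0.0312 0.0132] tool x [-0.14   0.913 -0.383] y [0.948 0.235 0.214] ang_y 13.9 z [ 0.285 -0.333 -0.899] F [ 0.3  2.1 -0.4] j7 [-0.55 -0.8 ]
j [-0.55  0.22  0.08  2.23  0.68  0.7  -0.8 ] w 0.40390386523065785
shift [ 0.0539  0.0153 -0.018 ] per row [ 0.0539  0.0153 -0.018 ] n min 1.4122046623583715
side cap px 232 225.4 158.8 axis at z=.223 [ 0.4947 -0.0064] top z 0.2372
 body 0.06 0.09 32 [ 0.4939 -0.0011] 0.0004
 body 0.09 0.115 84 [ 4.94e-01 -1.00e-04] 0.0008
scene cap px 0 nan nan axis at z=.223  top z nan
```

The first leg is done: the bottle stands upright at (0.494, 0.000). For the second leg I'll back off, rise a little, then turn the tool so its -x face points along +x, with the gap narrowed to about 25 mm.

>>> apply_moves --pt "0.0183 0.0047 -0.0067 0 0.2" --pt "0.0054 0.0028 -0.0183 0 0.2" --pt "0.0054 0.0028 -0.0183 0 0.2" --pt "0.0054 0.0028 -0.0183 0 0.4" --pt "0 0 0 -7 0.4"

```text
clock: 20.22
position: [0.4747, 0.086, 0.0585]
ee_rot: [0.572, 0.789, -0.057, 0.218]
ft_force: [1.2, 0.0, 0.3]
grip_width: 0.298
```

>>> apply_moves --pt "0 0 0 -7 0.4" --pt "0 0 0 -7 0.4" --pt "0 0 0 -7 0.4" --pt "0 0 0 -7 0.4" --pt "0 0 0 -7 0.4"

```text
clock: 20.63
position: [0.4741, 0.0865, 0.0593]
ee_rot: [0.3, 0.927, -0.122, 0.19]
ft_force: [-1.0, 0.8, -0.1]
grip_width: 0.299
```

```bash
python3 -W ignore -c "
from bot import *
to(.435,.02,.06,n=4)
tilt('side',.494,0,'k')
"
```

```text
t 20.63 pos [0.4741 0.0865 0.0593] tool x [-0.747  0.51  -0.426] y [ 0.603  0.79  -0.112] ang_y 52.6 z [ 0.279 -0.341 -0.898] F [-1.   0.8 -0.1] j7 [-0.57 -0.07]
j [-0.57  0.15 -0.03  2.17  0.61  0.88 -0.07] w 0.2986284675778641
shift [-0.005  -0.0762  0.0111] per row [-0.0013 -0.0191  0.0028] n min 1.850967798222084
side cap px 248 225.7 158.4 axis at z=.223 [ 0.4952 -0.0051] top z 0.2375
 body 0.06 0.09 32 [ 4.944e-01 -3.000e-04] 0.0008
 body 0.09 0.115 93 [ 4.942e-01 -3.000e-04] 0.0007
```

>>> apply_moves --pt "0 0 0 -7 0.4" --pt "0 0 0 -7 0.4" --pt "0 0 0 -7 0.4" --pt "0 0 0 -7 0.4" --pt "0 0 0 -7 0.4"

```text
clock: 21.1
position: [0.473, 0.0851, 0.0586]
ee_rot: [0.006, 0.974, -0.176, 0.143]
ft_force: [-0.2, 1.1, 0.8]
grip_width: 0.302
```

```bash
python3 -W ignore -c "
from bot import *
to(.44,.02,.06,n=5)
"
```

```text
t 21.1 pos [0.473  0.0851 0.0586] tool x [-0.959 -0.038 -0.281] y [ 0.063  0.938 -0.34 ] ang_y 86.2 z [ 0.277 -0.344 -0.897] F [-0.2  1.1  0.8] j7 [-0.53  0.54]
j [-0.53  0.16 -0.07  2.17  0.62  0.88  0.54] w 0.3018128634100442
shift [ 0.0338 -0.0636  0.012 ] per row [ 0.0068 -0.0127  0.0024] n min 1.750838719164869
```

>>> apply_moves --pt "0.0178 -0.0152 0 0 0.4" --pt "0.0178 -0.0152 0 0 0.4" --pt "0.001 -0.025 0.0095 0 0.4" --pt "0.001 -0.025 0.0095 0 0.4" --pt "0 0 0 -4 0.4"

```text
clock: 21.52
position: [0.4349, -0.0007, 0.0574]
ee_rot: [-0.025, 0.974, -0.181, 0.137]
ft_force: [-0.2, -1.1, -0.1]
grip_width: 0.299
```

```bash
python3 -W ignore -c "
from bot import *
to(.438,-.001,.018,n=4)
tilt('side',.494,0,'k')
"
```

```text
t 21.52 pos [ 0.4349 -0.0007  0.0574] tool x [-0.961 -0.098 -0.257] y [ 0.001  0.934 -0.358] ang_y 90.0 z [ 0.275 -0.345 -0.897] F [-0.2 -1.1 -0.1] j7 [-0.45  0.71]
j [-0.45  0.01 -0.01  2.33  0.64  0.81  0.71] w 0.29893753008629503
shift [0.0072 0.0138 0.0363] per row [0.0018 0.0035 0.0091] n min 0.9470359922407707
side cap px 228 225.5 158.6 axis at z=.223 [ 0.4949 -0.0059] top z 0.2374
 body 0.06 0.09 34 [ 0.4942 -0.0007] 0.0006
 body 0.09 0.115 98 [4.945e-01 3.000e-04] 0.0007
```

>>> apply_moves --pt "0.0018 0.0034 0.0091 0 0.4" --pt "0.0018 0.0034 0.0091 0 0.4" --pt "0.0018 0.0034 0.0091 0 0.4" --pt "0.0018 0.0034 0.0075 0 0.4" --pt "0 0 0 0 0.4"

```text
clock: 21.98
position: [0.4391, 0.0037, 0.0165]
ee_rot: [-0.021, 0.974, -0.178, 0.139]
ft_force: [-0.5, 0.2, 0.2]
grip_width: 0.301
```

```bash
python3 -W ignore -c "
from bot import *
to(.438+.118,-.001,.018,n=24)
p,d=camera('scene');np.savez('w.npz',p=p,d=d);p2,d2=camera('side');np.savez('w2.npz',p=p2,d=d2)
cv2.imwrite('pics/h.png',np.hstack([cv2.resize(p[110:310,200:400],None,fx=2,fy=2),cv2.resize(p2[110:310,150:350],None,fx=2,fy=2)])[...,::-1])
"
```

```text
t 21.98 pos [0.4391 0.0037 0.0165] tool x [-0.961 -0.091 -0.263] y [ 0.008  0.935 -0.354] ang_y 89.5 z [ 0.278 -0.342 -0.898] F [-0.5  0.2  0.2] j7 [-0.45  0.59]
j [-0.45  0.11 -0.01  2.34  0.72  0.71  0.59] w 0.3008356746430391
shift [-0.1123 -0.004   0.0327] per row [-0.0047 -0.0002  0.0014] n min 2.8062301299937658
```

View pics/h.png

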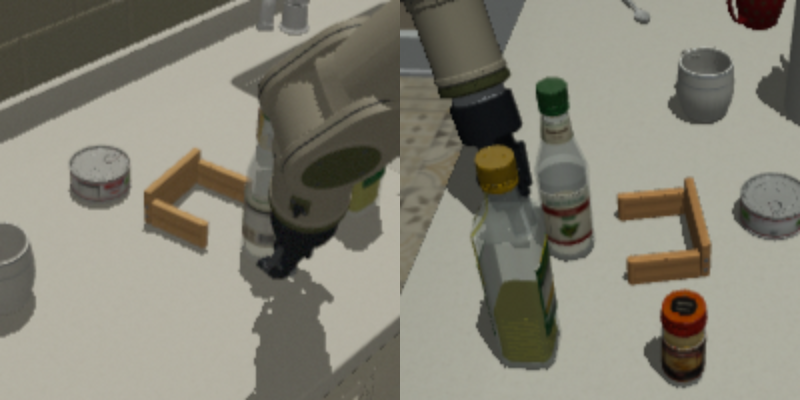

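Left crop: the gripper is low on the robot side of the bottle, at about (290,255), and the bottle is in front of the bay opening. Right crop: the bottle stands upright, its foot at (570,245), in line with the bay mouth. The second push starts now.

>>> apply_moves --pt "-0.005 -0.002 0.002 0 0.4" --pt "-0.005 -0.002 0.002 0 0.4" --pt "-0.005 0 0.0013 0 0.4" --pt "-0.005 0 0.0013 0 0.4" --pt "-0.005 0 0.0013 0 0.4"

```text
clock: 22.5
position: [0.468, -0.0005, 0.0196]
ee_rot: [-0.021, 0.974, -0.178, 0.14]
ft_force: [-1.7, 0.3, -0.5]
grip_width: 0.303
```

>>> apply_moves --pt "-0.005 0 0.0013 0 0.4" --pt "-0.005 0 0.0013 0 0.4" --pt "-0.005 0 0.0013 0 0.4"

```text
clock: 22.75
position: [0.4851, -0.0007, 0.02]
ee_rot: [-0.02, 0.974, -0.178, 0.14]
ft_force: [-1.3, -0.3, -1.3]
grip_width: 0.302
```

```bash
python3 -W ignore -c "
from bot import *
to(.56,-.001,.018,n=20)
tilt('side',.51,0,'k')
"
```

```text
t 22.75 pos [ 0.4851 -0.0007  0.02  ] tool x [-0.96  -0.089 -0.265] y [ 0.011  0.936 -0.353] ang_y 89.4 z [ 0.279 -0.342 -0.898] F [-1.3 -0.3 -1.3] j7 [-0.42  0.66]
j [-0.42  0.19  0.02  2.24  0.71  0.71  0.66] w 0.30231450604138826
shift [-0.0714  0.0012  0.0228] per row [-0.0036  0.0001  0.0011] n min 1.797055547151345
side cap px 225 240.2 158.8 axis at z=.223 [ 0.526  -0.0049] top z 0.2381
 body 0.06 0.09 34 [5.234e-01 3.000e-04] 0.0006
 body 0.09 0.115 86 [0.5238 0.001 ] 0.0008
```

>>> apply_moves --pt "-0.005 0 0.0016 0 0.4" --pt "-0.005 0 0.0016 0 0.4" --pt "-0.005 0 0.0016 0 0.4" --pt "-0.005 0 0.0016 0 0.4" --pt "-0.005 0 0.0016 0 0.4"

```text
clock: 23.22
position: [0.514, -0.0014, 0.0196]
ee_rot: [-0.02, 0.974, -0.179, 0.139]
ft_force: [-4.0, -0.7, 3.5]
grip_width: 0.3
```

>>> apply_moves --pt "-0.005 0 0.0016 0 0.4" --pt "-0.005 0 0.0016 0 0.4" --pt "-0.005 0 0.0016 0 0.4"

```text
clock: 23.47
position: [0.5315, -0.0019, 0.0194]
ee_rot: [-0.02, 0.974, -0.179, 0.139]
ft_force: [-4.7, 0.6, 3.3]
grip_width: 0.3
```

```bash
python3 -W ignore -c "
from bot import *
to(.574,-.001,.018,n=8)
tilt('side',.57,0,'k')
p=np.load('k.npz')['p']
cv2.imwrite('pics/i.png',cv2.resize(p[110:270,180:340],None,fx=3.5,fy=3.5)[...,::-1])
"
```

```text
t 23.47 pos [ 0.5315 -0.0019  0.0194] tool x [-0.96  -0.089 -0.264] y [ 0.011  0.935 -0.354] ang_y 89.3 z [ 0.278 -0.343 -0.897] F [-4.7  0.6  3.3] j7 [-0.39  0.73]
j [-0.39  0.27  0.03  2.14  0.69  0.7   0.73] w 0.3000840055383556
shift [-0.0405  0.0018  0.0128] per row [-0.0051  0.0002  0.0016] n min 1.0195555656500814
side cap px 221 260.5 159.8 axis at z=.223 [ 0.569  -0.0065] top z 0.2375
 body 0.035 0.06 28 [ 0.5814 -0.0508] 0.004
 body 0.06 0.09 34 [ 5.695e-01 -3.000e-04] 0.0005
 body 0.09 0.115 108 [ 5.691e-01 -3.000e-04] 0.0007
```

View pics/i.png

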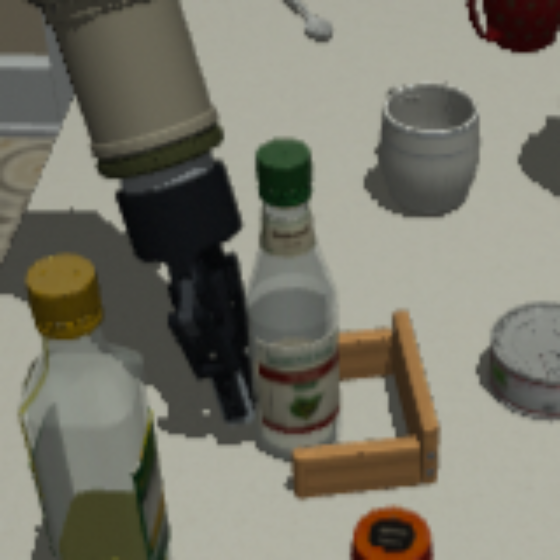

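The bottle has entered the bay upright with clearance on both sides; cap at (284,172), foot at (300,440). About 44 mm is left, so I'll go on slowly.

>>> apply_moves --pt "-0.005 0 0.0015 0 0.4" --pt "-0.005 0 0.0015 0 0.4" --pt "-0.0045 0 0.0013 0 0.4" --pt "-0.004 0 0.0012 0 0.4" --pt "-0.004 0 0.0012 0 0.4"

```text
clock: 23.93
position: [0.5574, -0.0024, 0.0193]
ee_rot: [-0.02, 0.974, -0.179, 0.139]
ft_force: [-4.1, -0.6, 3.4]
grip_width: 0.298
```

```bash
python3 -W ignore -c "
from bot import *
to(.574,-.001,.018,n=8)
tilt('side',.597,0,'k');tilt('scene',.597,0,'ks')
"
```

```text
t 23.93 pos [ 0.5574 -0.0024  0.0193] tool x [-0.96  -0.088 -0.264] y [ 0.011  0.935 -0.354] ang_y 89.3 z [ 0.278 -0.343 -0.897] F [-4.1 -0.6  3.4] j7 [-0.38  0.76]
j [-0.38  0.31  0.04  2.08  0.67  0.71  0.76] w 0.29809639455184905
shift [-0.0157  0.0019  0.0053] per row [-0.002   0.0002  0.0007] n min 0.4004665174143304
side cap px 220 272.7 160.4 axis at z=.223 [ 0.5947 -0.0072] top z 0.2376
 body 0.035 0.06 95 [ 0.6431 -0.0141] 0.0059
 body 0.06 0.09 37 [ 0.595  -0.0007] 0.0008
 body 0.09 0.115 99 [ 0.5948 -0.0007] 0.0008
scene cap px 0 nan nan axis at z=.223  top z nan
 body 0.035 0.06 50 [0.6162 0.0201] 0.0031
 body 0.06 0.09 25 [ 0.5908 -0.0019] 0.0004
```

>>> apply_moves --pt "-0.0032 0 0.001 0 0.4" --pt "-0.003 0 0.0009 0 0.4" --pt "-0.0028 0 0.0008 0 0.4" --pt "-0.0025 0 0.0007 0 0.4"

```text
clock: 24.37
position: [0.5701, -0.0024, 0.0191]
ee_rot: [-0.02, 0.974, -0.179, 0.139]
ft_force: [-2.9, 0.1, 2.0]
grip_width: 0.301
```

```bash
python3 -W ignore -c "
from bot import *
to(.574,-.001,.018,n=8)
tilt('side',.61,0,'k')
"
```

```text
t 24.37 pos [ 0.5701 -0.0024  0.0191] tool x [-0.96  -0.089 -0.264] y [ 0.011  0.935 -0.354] ang_y 89.3 z [ 0.278 -0.343 -0.897] F [-2.9  0.1  2. ] j7 [-0.37  0.78]
j [-0.37  0.34  0.04  2.05  0.67  0.71  0.78] w 0.3006121452043756
shift [-0.0036  0.0018  0.0016] per row [-0.0004  0.0002  0.0002] n min 0.10371818807756042
side cap px 234 279.0 160.5 axis at z=.223 [ 0.6078 -0.0071] top z 0.2376
 body 0.035 0.06 184 [ 0.6301 -0.0129] 0.0066
 body 0.06 0.09 31 [ 0.6072 -0.0017] 0.0007
 body 0.09 0.115 103 [ 0.6075 -0.0007] 0.0008
```

>>> apply_moves --pt "-0.0015 0 0.0004 0 0.4" --pt "-0.0015 0 0.0004 0 0.4" --pt "-0.0015 0 0.0004 0 0.4"

```text
clock: 24.67
position: [0.5753, -0.0025, 0.0191]
ee_rot: [-0.02, 0.974, -0.179, 0.139]
ft_force: [-2.8, 0.4, 2.2]
grip_width: 0.297
```

>>> apply_moves --pt "-0.0012 0 0.0003 0 0.4" --pt "-0.0012 0 0.0003 0 0.4"

```text
clock: 24.83
position: [0.578, -0.0025, 0.0192]
ee_rot: [-0.02, 0.974, -0.179, 0.139]
ft_force: [-4.3, -0.6, 1.5]
grip_width: 0.303
```

```bash
python3 -W ignore -c "
from bot import *
to(.574,-.001,.018,n=8)
tilt('side',.612,0,'k')
"
```

```text
t 24.83 pos [ 0.578  -0.0025  0.0192] tool x [-0.961 -0.089 -0.264] y [ 0.011  0.935 -0.354] ang_y 89.3 z [ 0.278 -0.343 -0.897] F [-4.3 -0.6  1.5] j7 [-0.36  0.79]
j [-0.36  0.35  0.04  2.03  0.66  0.71  0.79] w 0.3026767658524849
shift [ 0.004   0.0017 -0.0006] per row [ 0.0005  0.0002 -0.0001] n min 0.10552241106246617
side cap px 232 282.9 160.6 axis at z=.223 [ 0.6159 -0.007 ] top z 0.2376
 body 0.035 0.06 178 [ 0.6295 -0.0154] 0.0049
 body 0.06 0.09 38 [ 0.616  -0.0013] 0.0006
 body 0.09 0.115 111 [ 0.6158 -0.0007] 0.0007
```

>>> apply_moves --pt "-0.001 0 0.0003 0 0.4" --pt "-0.001 0 0.0003 0 0.4"

```text
clock: 25.05
position: [0.5793, -0.0027, 0.0188]
ee_rot: [-0.02, 0.974, -0.179, 0.138]
ft_force: [-13.2, 2.0, 7.8]
grip_width: 0.302
```

>>> apply_moves --pt "-0.001 0 0.0003 0 0.4" --pt "-0.001 0 0.0003 0 0.4"

```text
clock: 25.22
position: [0.5793, -0.0028, 0.0183]
ee_rot: [-0.02, 0.974, -0.18, 0.136]
ft_force: [-11.8, 2.5, 9.8]
grip_width: 0.3
```

```bash
python3 -W ignore -c "
from bot import *
to(.574,-.001,.018,n=8)
tilt('side',.614,0,'k')
"
```

```text
t 25.22 pos [ 0.5793 -0.0028  0.0183] tool x [-0.962 -0.087 -0.258] y [ 0.011  0.935 -0.355] ang_y 89.3 z [ 0.272 -0.345 -0.898] F [-11.8   2.5   9.8] j7 [-0.36  0.8 ]
j [-0.36  0.36  0.04  2.02  0.66  0.72  0.8 ] w 0.3002106604742229
shift [ 0.005   0.0017 -0.0018] per row [ 0.0006  0.0002 -0.0002] n min 0.13319820425189854
side cap px 232 283.0 160.6 axis at z=.223 [ 0.6163 -0.0068] top z 0.2373
 body 0.035 0.06 197 [ 0.6306 -0.0167] 0.0052
 body 0.06 0.09 37 [ 6.17e-01 -4.00e-04] 0.0007
 body 0.09 0.115 101 [ 0.6162 -0.0009] 0.0007
```

The force jumped from about 3 N to 13 N and the motion stopped: the bottle is against the rear wall. I'll withdraw straight back, slowly at first.

>>> apply_moves --pt "0.004 0 -0.0012 0 0.4" --pt "0.008 0 -0.0024 0 0.4" --pt "0.015 0 -0.0044 0 0.4" --pt "0.02 0 -0.006 0 0.4" --pt "0.02 0 -0.006 0 0.4"

```text
clock: 25.68
position: [0.5109, -0.0006, 0.0199]
ee_rot: [-0.019, 0.974, -0.178, 0.139]
ft_force: [0.1, 0.4, 0.5]
grip_width: 0.3
```

>>> apply_moves --pt "0.02 0 -0.009 0 0.4" --pt "0.015 0 -0.015 0 0.4" --pt "0.003 0 -0.02 0 0.4" --pt "0 0 -0.02 0 0.4" --pt "0 0 0 0 0.4"

```text
clock: 26.1
position: [0.449, 0.0179, 0.0677]
ee_rot: [-0.021, 0.974, -0.178, 0.139]
ft_force: [0.6, 0.9, 0.5]
grip_width: 0.3
```

```bash
python3 -W ignore -c "
from bot import *
st()
tilt('side',.614,0,'k');tilt('scene',.614,0,'ks')
p=np.load('k.npz')['p'];p2=np.load('ks.npz')['p']
cv2.imwrite('pics/j.png',np.hstack([cv2.resize(a,None,fx=2.2,fy=2.2) for a in (p[120:300,200:370],p2[110:290,220:390])])[...,::-1])
for c in ('side','scene'):
  for t in ['round_bottle','bay','square_bottle','mug','spice_jar','tin']:
    print(c,t,[(round(x['conf'],2),world(c,x['xy'],z=0).round(3)[:2]) for x in nets.place_of(c,t)[:1]])
"
```

```text
t 26.1 pos [0.449  0.0179 0.0677] tool x [-0.96  -0.09  -0.264] y [ 0.009  0.936 -0.353] ang_y 89.4 z [ 0.279 -0.342 -0.898] F [0.6 0.9 0.5] j7 [-0.46  0.7 ]
side cap px 236 283.0 160.5 axis at z=.223 [ 0.6163 -0.0065] top z 0.2374
 body 0.035 0.06 179 [ 0.6311 -0.017 ] 0.0047
 body 0.09 0.115 87 [ 0.6164 -0.0008] 0.0009
scene cap px 118 300.6 144.2 axis at z=.223 [0.6052 0.0089] top z 0.2354
 body 0.035 0.06 92 [0.6186 0.0018] 0.0052
 body 0.06 0.09 114 [ 0.6143 -0.0015] 0.0009
 body 0.09 0.115 147 [ 0.6145 -0.0025] 0.0011
side round_bottle [(0.73, array([ 0.618, -0.006]))]
side bay [(0.75, array([0.603, 0.015]))]
side square_bottle [(0.56, array([ 0.471, -0.165]))]
side mug [(0.85, array([0.657, 0.31 ]))]
side spice_jar [(0.78, array([ 0.648, -0.178]))]
side tin [(0.73, array([ 0.474, -0.167]))]
scene round_bottle [(0.85, array([ 0.612, -0.005]))]
scene bay [(0.75, array([0.591, 0.003]))]
scene square_bottle [(0.58, array([ 0.465, -0.149]))]
scene mug [(0.74, array([0.646, 0.308]))]
scene spice_jar []
scene tin [(0.96, array([0.746, 0.07 ]))]
```

View pics/j.png

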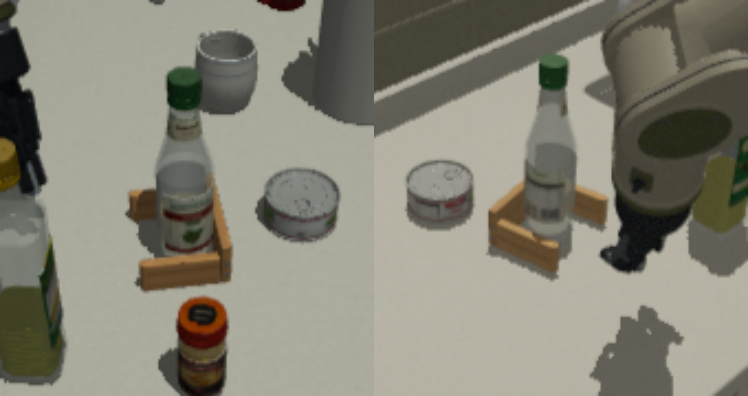

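Both views show the bottle upright against the rear wall, with the gripper clear. Before handing in, I'll compare the bystanders' depth with the first pictures.

```bash
python3 -W ignore -c "
from m import *
a,pa=cloud('side','side0.npz');b,pb=cloud('side','k.npz')
for nm,(x,y) in dict(sq=(.478,-.165),mug=(.65,.315),jar=(.644,-.174),tin=(.748,.065)).items():
    f=lambda q:(abs(q[...,0]-x)<.07)&(abs(q[...,1]-y)<.07)&(q[...,2]>.012)&(q[...,2]<.28)
    A,B=f(a),f(b);k=A&B
    print(nm,A.sum(),B.sum(),(A^B).sum(),np.median(np.linalg.norm(a-b,axis=-1)[k]).round(5),np.percentile(a[A],[2,98],axis=0)[:,:2].round(3).tolist(),np.percentile(b[B],[2,98],axis=0)[:,:2].round(3).tolist())
print(manip.get_obs()['ft_force']);print(workorder.hand_in())
"
```

```text
sq 3311 3314 41 0.00121 [[0.451, -0.193], [0.507, -0.149]] [[0.451, -0.193], [0.507, -0.149]]
mug 886 859 33 0.0021 [[0.615, 0.255], [0.691, 0.337]] [[0.617, 0.255], [0.691, 0.336]]
jar 942 936 16 0.00127 [[0.623, -0.205], [0.665, -0.166]] [[0.623, -0.205], [0.665, -0.166]]
tin 874 880 20 0.00169 [[0.707, 0.022], [0.785, 0.105]] [[0.707, 0.023], [0.785, 0.105]]
[0.49182013 0.30561835 0.34099729]
the job is handed in; nothing more can be done
None
```

I pushed the round bottle into the bay, where it stands upright against the rear wall. I handed the job in at about 26 s with the gripper clear of everything. `hand_in` gives no verdict.

**How it was done:**
- **Tool tilt:** The gripper's knuckles stick out past its fingertips, so a vertical tool would have touched the bottle too high. I tilted the tool about 28° by stretching the arm near its reach limit in open space. The moves don't command tilt directly.
- **Pushes:** I used two fingertips set apart, roughly 15–30 mm above the worktop. The first push went sideways to the front of the bay and the second went in through its open front. I didn't pinch the bottle or grip it at any point.

**Last checks:**
- **Against the rear wall:** The force rose from about 3–4 N to about 13 N and the bottle stopped moving. The side camera put its axis at x ≈ 0.616, where 0.616 was expected for contact, and the scene camera read 0.614.
- **Other things:** In the side camera's depth pictures, the square bottle, mug, spice jar and tin are where they started, to within about 2 mm.
- **Robot:** The force on the tool was under 1 N after withdrawing.

**What disagreed:**
- **Rocking:** Early in the first push the bottle rocked slightly, by up to about 6° on a poor-quality reading. I went lower and slower after that. A later reading mid-push hinted at about 3°, but the next one showed it upright.
- **Scene camera cap reading:** At the end it placed the cap about 1 cm off the body axis, with part of the cap probably cut out of the measurement. The side camera showed no lean.
- **Networks:** Their final square-bottle positions differed by about 1 cm from their first ones, and one tin report was false. The depth comparison overrode both.

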